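Prop the pocket oscilloscope in its bench stand

TASK

The pocket oscilloscope has been left lying on its screen. Turn it over and lean it in the bench stand, screen facing out and sockets at the top: its lower end on the ledge behind the lips, centred and square, its back against the rest. Set it down gently, let go, and leave the other things on the bench where they are.

Things in the scene. Friction and masses are not known exactly. Their poses are not given: they have to be found in the camera images.
- scope_center (a point): pocket oscilloscope: loose flat grey slab with dark rubber ends, 165 long, 64 wide, 14 mm thick, about 0.28 kg. Starts flat on the bench, screen down. This is its centre (7 mm up as it lies). Axes: x along its length to the end with two sockets, y across, z out of its BACK (screen faces -z; z starts up). Back: ribbed grey battery cover on the plain-end half, small plate nearer the sockets.
- scope_head (a point): middle of the oscilloscope's socket end face (82.5 mm along x from its centre), same axes; the upper end once it leans. Two steel sockets, 10 mm thick, stick out 15 mm from it, 22 mm either side of the middle, within the 14 mm thickness. Here it can be pinched across its thickness, between or below the sockets, with 30 N.
- scope_foot (a point): middle of the oscilloscope's plain end face (-82.5 mm along x from its centre), same axes; the lower end once it leans. Its rubbery surface grips (friction 0.6 or more): stood with this end on the bench and a face leaning on the top edge of the stand's rest, 45 degrees or steeper from level, it stays without being held.
- ledge (a point): bench stand of bent aluminium sheet, 76 mm wide, 86 high, screwed down. Axes: x level from its open front to its rear, y across, z up. At the foot of its rest a 70 mm wide ledge juts 22 mm out, square to the rest, climbing 22 degrees to the front. This point is on the ledge, midway across, 7 mm out from the rest, 12.6 mm above the bench: where the middle of the oscilloscope's lower end comes home.
- rest_top (a point): middle of the top front edge of the stand's rest, 86 mm above the bench, 37 mm behind and 73 mm above the ledge point; same axes. The rest is a flat plate, 70 mm wide and 3 mm thick, rising 82 mm from the ledge and leaning back to +x at 68 degrees from level. A stay behind it runs down to the foot plate, which ends 86 mm behind the rest's foot.
- lip_top (a point): top of the stand's upturned front lips, midway between them, 13 mm in front of and 14 mm above the ledge point; same axes. The two lips stand 8 mm above the ledge at its front edge, each 21 mm wide with a 28 mm gap between them. Nothing of the stand is more than 6 mm further forward than this; the bench before it is free.
- transformer: bystander: mains transformer, dark steel core with brassy bell covers, 134 x 100 x 98 mm high, heavy; origin under its centre
- multimeter: bystander: orange multimeter lying on its back, 85 x 175 x 42 mm high; origin under its centre
- reel: bystander: solder reel standing on end, 58 mm diameter, 52 mm high; origin under its centre
- board: bystander: amplifier circuit board on four spacers, 150 x 66 mm, 33 mm high; origin under its centre at bench height
Things that resemble listed ones, but are neither listed nor needed, are in the scene too. There is more than one size of the part that bears scope_center; the job needs the middle-sized.

How it is judged:
By the outcome, as a careful person would: the job done as asked, in the order asked, and still so for the second after the job is handed in, with the robot touching nothing.
It also fails if it takes over 72 s, if anything falls off the work surface, if the arm or the gripper's body presses on something with over 40 N, if the wrist force passes 120 N, or if a joint passes its speed limit or range.

ROBOT

A 6-joint arm with a two-finger parallel gripper is mounted at the origin on the work surface. World frame = base frame: x ahead of the robot, y to its left, z up, the work surface at z = 0. Lengths are in m, angles in rad, forces in N, time in s.
With the tool pointing down it reaches from about 0.375 to 0.825 m from the base axis. Payload 5.5 kg.
Tool frame: the origin (TCP) lies at the very end of the fingers, on their centre line; the grasp point (between the pads) lies 19 mm behind it; z points along the fingers, y is the line along which they close (so a half turn about z gives the same grasp; the last joint's range is limited). The gripper opens to 85 mm and grips with 20 to 120 N. Pads are 22 mm wide; open, the fingers measure 114 mm over their backs; the gripper's body (76 mm by 85 mm) begins 54 mm behind the grasp point. The pads swing forward as they close: fully open they stand 13 mm farther back than shut.
Start: joints at [1.113, 0.314, -0.047, 1.21, 0, 1.571], TCP at [0.265, 0.538, 0.231] pointing down, gripper open.
Joint ranges: [-2.67, 2.67], [-0.69, 1.73], [-1.03, 1.25], [-2.08, 2.16], [-1.42, 1.45], [-3.14, 3.14]. Speed limits (rad/s): [2.39, 2.39, 3.01, 3.14, 3.14, 3.14].

INTERFACE

Orientations are given as [roll, pitch, yaw] about the fixed x, y, z axes, in that order (R = Rz(yaw) Ry(pitch) Rx(roll)).
In Python, from station import state, viewer, job gives the robot as it stands.
- The arm moves only by the shell command python3 -m crank 'ROWS'. ROWS is JSON, a list that holds one entry, the list of rows, each a list of 5 numbers: the shift along the tool's x, y, z in mm, then the turn about the tool's z in degrees, then the finger opening in mm, from 0 to 85.4. A call has 1 to 20 rows; each row is the pose to reach, as a shift and turn from the pose commanded when the call began, along the tool's axes at that moment; what a row does not reach only later rows make up. A row lasts 1/10 s, in which the tool goes at most 50 mm and 8.59 degrees, less where a joint would pass 70% of its speed; a pose out of reach is approached as far as the arm can. A call with a gripper value outside its range is refused whole. The fingers move at their own pace and stop on an object; the grip force is fixed at half the most. Time passes only in rows, so rows that repeat a pose let the fingers close. It gives the time, the measured TCP pose, the force, the opening and the grip force at its end, in the units of the state.
- state(): the state, without advancing time (a new reading comes with each control period).
- viewer.get_image(name): name is "side" or "top"; returns a dict with "pixels" (420x560x3 uint8, red, green, blue), "camera_matrix" (3x3 intrinsics, pixels), "cam_to_world" (4x4, takes a point from camera to world coordinates). Camera axes: x right, y up, looking along -z (the intrinsics and any distortion apply to the point x, -y, -z); pixel columns grow to the right and rows downward; lengths in m; the calibration is good to about 2 mm. A picture is of the moment at which its call begins. There is no depth.
- job.job_done(): hands the job in; it is judged then, once.
The state is a dict: "t": time; "joints": joint angles; "qd": joint speeds; "joint_torque": joint torques, N m; "ee_pos": TCP position; "tcp_rot": TCP orientation; "force": force on the tool from outside, world axes, zero at the start; "ft_torque": the same for the moment, N m; "grip_width": finger opening in m; "grip_force": force on a finger pad.
Only numpy, scipy, OpenCV 4.12 (cv2) and the standard library are available. Lean on these libraries where they do the work, as an engineer would, in place of code of your own. Each camera call takes 0.05 s, during which the arm holds its last target. There are 200 camera calls.

## Working session

There is one attempt and no reset: what is moved stays moved. The work goes in short steps, Python scripts to look and compute and a shell command to move; the robot and the scene stay as the last step left them, time stands still between calls to the robot, and variables do not carry over. Pictures are saved under pics/ and viewed, at most 10 in all, crops included, and the job is handed in when it is done.

```bash
ls; mkdir -p pics; python3 - <<'E'
from station import state, viewer
import cv2,numpy as np
for n in("top","side"):
    d=viewer.get_image(n); cv2.imwrite(f"pics/{n}0.png",cv2.resize(d["pixels"][:,:,::-1],(784,588),interpolation=cv2.INTER_CUBIC))
    print(n,d["camera_matrix"],np.round(d["cam_to_world"],4),[k for k in d])
print(state())
E
```

```text
pics
top [[392.32969597   0.         284.53493188]
 [  0.         392.32969597 207.1015934 ]
 [  0.           0.           1.        ]] [[-0.0103  0.9907 -0.1358  0.3765]
 [-0.9999 -0.0085  0.0135  0.0201]
 [ 0.0122  0.1359  0.9906  1.3141]
 [ 0.      0.      0.      1.    ]] ['pixels', 'camera_matrix', 'cam_to_world']
side [[481.27411575   0.         280.7662222 ]
 [  0.         481.27411575 204.72685203]
 [  0.           0.           1.        ]] [[ 0.9914  0.0914 -0.0934  0.409 ]
 [-0.1301  0.6242 -0.7703 -0.9266]
 [-0.0122  0.7759  0.6308  0.8623]
 [ 0.      0.      0.      1.    ]] ['pixels', 'camera_matrix', 'cam_to_world']
{'t': 0.1, 'joints': array([ 1.11298083e+00,  3.14142191e-01, -4.79633857e-02,  1.21020767e+00,
       -1.91526621e-05,  1.57077224e+00]), 'qd': array([-0.0012968 , -0.00186496,  0.00359582,  0.00162869, -0.00012659,
       -0.0014812 ]), 'joint_torque': array([-5.07267869e-04, -5.40767276e+01,  3.40541339e+01,  1.12028388e-02,
       -4.61619095e-05, -4.52931388e-06]), 'ee_pos': array([0.26497176, 0.53774717, 0.23053553]), 'tcp_rot': array([-3.14007573e+00,  1.91160984e-05,  2.68380127e+00]), 'force': array([-0.58542912, -0.25601858,  0.46489566]), 'ft_torque': array([-0.04654997,  0.0653303 ,  0.00421022]), 'grip_force': 0.0, 'grip_width': 0.08551720802711026}
```

View pics/top0.png

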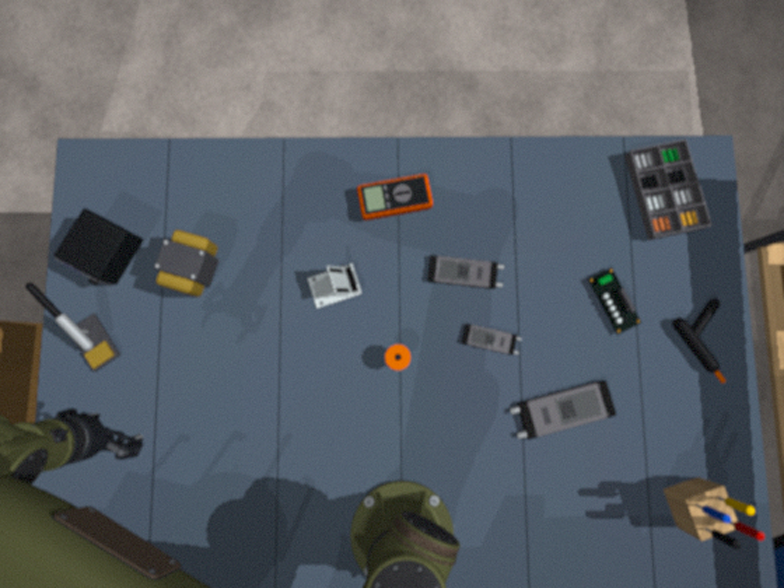

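View pics/side0.png

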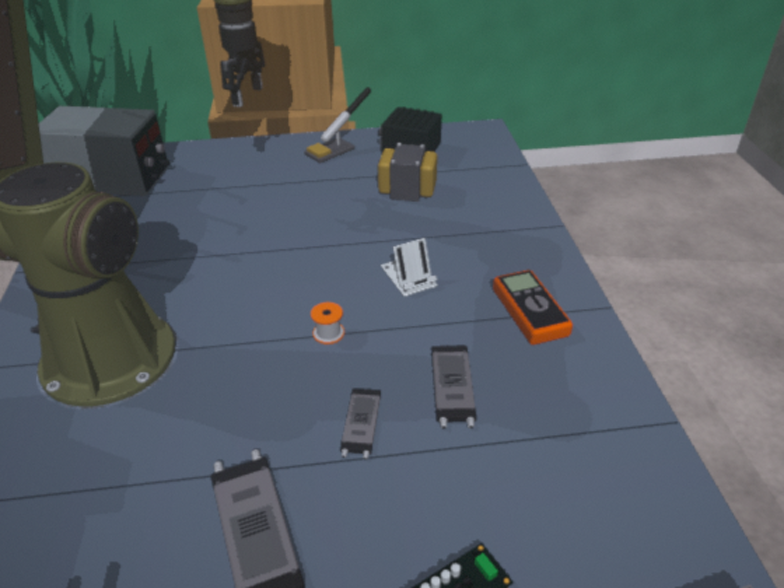

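Top: the middle scope is at (465,271) with its sockets toward the right (-y). The stand is at (335,285), the multimeter at (395,196) and the reel at (398,357). Next I'll enlarge the stand and scope.

```bash
python3 - <<'E'
from station import state, viewer
import cv2,numpy as np
def crop(n,x0,y0,w,h,s):
    d=viewer.get_image(n)["pixels"][y0:y0+h,x0:x0+w,::-1]
    return cv2.resize(d,None,fx=s,fy=s,interpolation=cv2.INTER_CUBIC)
a=crop("top",210,170,160,60,5)   # px = 210+u/5
b=crop("side",265,165,80,58,5) 
c=crop("side",300,240,80,58,5)
cv2.imwrite("pics/c1.png",np.vstack([a,np.hstack([b,c])]))
E
```

```text
(no output)
```

View pics/c1.png

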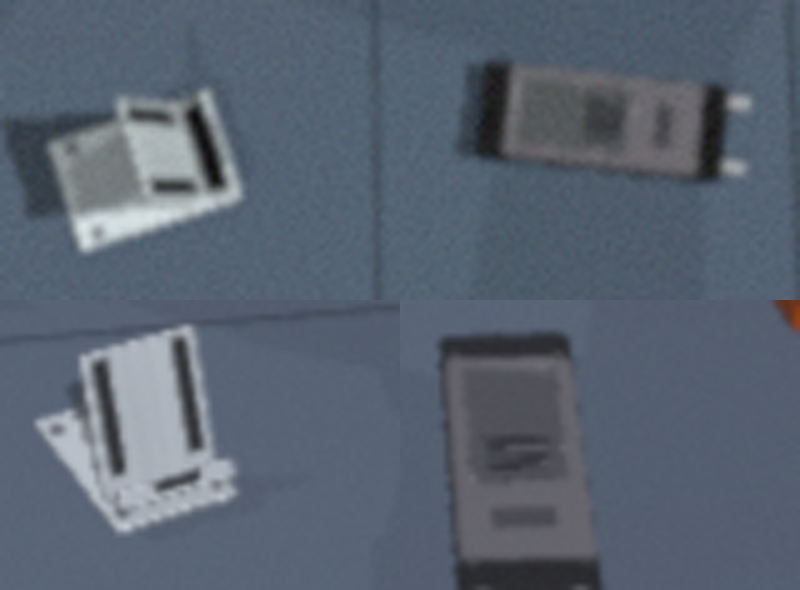

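Top crop: the stand's lips face right (-y) and its foot plate's rear corners are at (50,145) and (80,250). The scope's foot end is at u≈485 and its head end at u≈722. Side crop: the rest's top edge runs (80,57) to (190,27).

```bash
cat > h.py <<'E'
import numpy as np,cv2
from station import state, viewer
C={"top":(np.array([[392.3297,0,284.5349],[0,392.3297,207.1016],[0,0,1.]]),np.array([[-0.0103,0.9907,-0.1358,0.3765],[-0.9999,-0.0085,0.0135,0.0201],[0.0122,0.1359,0.9906,1.3141]])),
"side":(np.array([[481.2741,0,280.7662],[0,481.2741,204.7269],[0,0,1.]]),np.array([[0.9914,0.0914,-0.0934,0.409],[-0.1301,0.6242,-0.7703,-0.9266],[-0.0122,0.7759,0.6308,0.8623]]))}
F=np.diag([1,-1,-1.])
def back(n,u,v,z):
    K,T=C[n]; d=T[:,:3]@F@np.linalg.inv(K)@[u,v,1]; return T[:,3]+d*(z-T[2,3])/d[2]
def proj(n,p):
    K,T=C[n]; c=K@F@T[:,:3].T@(np.asarray(p)-T[:,3]); return c[:2]/c[2]
def shot(n,x0,y0,w,h,s,name,marks=()):
    d=np.ascontiguousarray(viewer.get_image(n)["pixels"][y0:y0+h,x0:x0+w,::-1])
    d=cv2.resize(d,None,fx=s,fy=s,interpolation=cv2.INTER_CUBIC)
    for m in marks:
        q=(proj(n,m)-[x0,y0]+.5)*s
        cv2.circle(d,tuple(int(round(a)) for a in q),2,(0,0,255),-1)
    if name: cv2.imwrite("pics/"+name,d)
    return d
E
python3 - <<'E'
from h import *
t=lambda u,v,z:back("top",210+(u+.5)/5-.5,170+(v+.5)/5-.5,z)
s=lambda u,v,z:back("side",265+(u+.5)/5-.5,165+(v+.5)/5-.5,z)
s2=lambda u,v,z:back("side",300+(u+.5)/5-.5,240+(v+.5)/5-.5,z)
np.set_printoptions(precision=4,suppress=True)
f=[t(486,62,.014),t(480,156,.014)];h=[t(727,85,.014),t(720,180,.014)]
print("scope",f,h)
c=sum(f+h)/4; d=sum(h)-sum(f); print("c",c,np.degrees(np.arctan2(d[1],d[0])),np.linalg.norm(d)/2, [np.linalg.norm(a[0]-a[1]) for a in(f,h)])
print("side scope foot corners",s2(40,38,.014),s2(170,33,.014))
r=[t(50,145,.002),t(80,250,.002)];l=[t(208,90,.0266),t(241,195,.0266)];e=[t(118,97,.086),t(147,191,.086)]
for n,a in(("rear",r),("lip",l),("resttop",e)):
    d=a[0]-a[1]; print(n,sum(a)/2,np.degrees(np.arctan2(d[1],d[0]))+90,np.linalg.norm(d))
a=[s(80,57,.086),s(190,27,.086)]; d=a[1]-a[0];print("side resttop",sum(a)/2,np.degrees(np.arctan2(d[1],d[0])),np.linalg.norm(d))
E
```

```text
scope [array([ 0.6396, -0.0737,  0.014 ]), array([ 0.5755, -0.0685,  0.014 ])] [array([ 0.6226, -0.2363,  0.014 ]), array([ 0.5578, -0.2293,  0.014 ])]
c [ 0.5989 -0.152   0.014 ] -96.12943705353476 0.1626533682602127 [np.float64(0.064396939225949), np.float64(0.0651128326237735)]
side scope foot corners [ 0.5794 -0.0686  0.014 ] [ 0.6449 -0.0744  0.014 ]
rear [0.5515 0.2109 0.002 ] 106.33723193450136 0.07451981363495302
lip [0.5842 0.102  0.0266] 107.19422199108342 0.0740968425863151
resttop [0.5741 0.1564 0.086 ] 107.22103752416497 0.063233486627294
side resttop [0.5722 0.1558 0.086 ] 16.7336114735199 0.06761908140494408
```

```bash
python3 -m crank '[[[-629,-535,0,70,85],[-629,-535,0,70,85],[-629,-535,0,70,85],[-629,-535,0,70,85],[-629,-535,0,70,85],[-629,-535,0,70,85],[-629,-535,0,70,85],[-629,-535,0,70,85],[-629,-535,0,70,85],[-629,-535,0,70,85],[-629,-535,0,70,85],[-629,-535,0,70,85],[-629,-535,0,70,85],[-629,-535,0,70,85],[-629,-535,0,70,85],[-629,-535,0,70,85],[-629,-535,0,70,85],[-629,-535,120,70,85],[-629,-535,120,70,85],[-629,-535,120,70,85]]]'; python3 -c "
from station import state;s=state();print(s['joints'],s['force'])"
```

```text
t: 2.25
ee_pos: [0.5898, -0.2191, 0.106]
tcp_rot: [-3.135, -0.002, 1.461]
force: [-1.2, 0.6, -0.7]
grip_width: 0.0847
grip_force: 0.0
[-3.55661778e-01  4.45786217e-01 -1.49368372e-01  9.82644706e-01
  3.57017576e-05  1.32469191e+00] [-1.16403272  0.57133134 -0.70644374]
```

```bash
python3 -m crank '[[[0,0,40,0,85],[0,0,80,0,85],[0,0,100,0,85],[0,0,108,0,85],[0,0,109,0,85],[0,0,109,0,85],[0,0,109,0,60],[0,0,109,0,60],[0,0,109,0,60],[0,0,109,0,60],[0,0,109,0,60],[0,0,109,0,60],[0,0,109,0,60],[0,0,109,0,60]]]'; python3 - <<'E'
from h import *
b=shot("side",290,230,120,110,5,None,[])
cv2.imwrite("pics/g1.png",b)
E
```

```text
t: 3.65
ee_pos: [0.5942, -0.2202, 0.0047]
tcp_rot: [3.139, 0.001, 1.462]
force: [-2.1, 0.9, 7.8]
grip_width: 0.0614
grip_force: 63.3
```

View pics/g1.png

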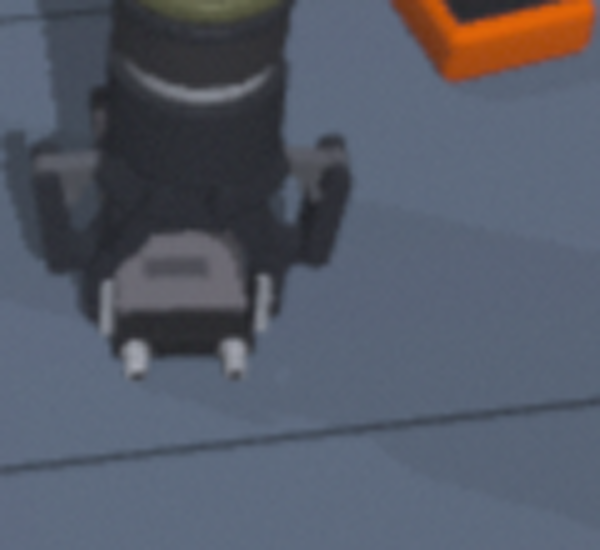

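The side view shows both pale pads gripping the scope's sides just below the head (about (105,305) and (262,300)). I'll lift and see whether it pivots.

```bash
python3 -m crank '[[[0,0,-10,0,60],[0,0,-30,0,60],[0,0,-60,0,60],[0,0,-90,0,60],[0,0,-120,0,60],[0,0,-150,0,60],[0,0,-180,0,60],[0,0,-190,0,60],[0,0,-190,0,60],[0,0,-190,0,60],[0,0,-190,0,60]]]'; python3 - <<'E'
from h import *
s=state(); print(s['ft_torque'],s['grip_width'])
b=shot("side",270,150,150,140,4,None,[])
cv2.imwrite("pics/g2.png",b)
E
```

```text
t: 4.8
ee_pos: [0.5917, -0.2193, 0.1902]
tcp_rot: [-3.138, -0.001, 1.462]
force: [0.5, -0.2, -3.9]
grip_width: 0.0614
grip_force: 65.9
[-0.15130207  0.03533956 -0.04135661] 0.061431351443983415
```

View pics/g2.png

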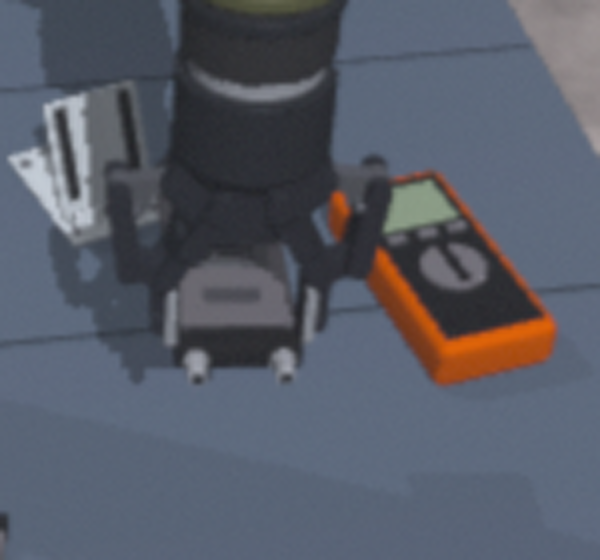

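The scope stays level in the grip, so it doesn't pivot under gravity. I'll lower it to just above the bench and test whether the grip force can be reduced through the opening.

```bash
python3 -m crank '[[[0,0,50,0,60],[0,0,100,0,60],[0,0,150,0,60],[0,0,175,0,60],[0,0,182,0,60],[0,0,182,0,60],[0,0,182,0,61]]]'|tail -4;  for w in 61.6 ; do :; done; python3 -m crank '[[[0,0,0,0,61.8]]]'|tail -2; python3 -m crank '[[[0,0,0,0,62.4]]]'|tail -2;python3 -m crank '[[[0,0,0,0,62.8]]]'|tail -2;python3 -m crank '[[[0,0,0,0,63.2]]]'|tail -2
```

```text
tcp_rot: [3.14, 0.001, 1.462]
force: [-0.2, -0.4, -2.6]
grip_width: 0.0615
grip_force: 65.8
grip_width: 0.0619
grip_force: 48.4
grip_width: 0.0623
grip_force: 35.2
grip_width: 0.0629
grip_force: 26.4
grip_width: 0.0634
grip_force: 17.5
```

The opening does set the grip force. I'll lift slowly with a light grip so the foot end swings down.

```bash
python3 -m crank '[[[0,0,0,0,63.2],[0,0,-10,0,63.2]]]'|tail -3; python3 -m crank '[[[0,0,-15,0,63.2],[0,0,-20,0,63.2],[0,0,-20,0,63.2]]]'|tail -3; python3 - <<'E'
from h import *
s=state(); print(s['ft_torque'],s['grip_width'],s['force'],s['ee_pos'])
E
```

```text
force: [-1.2, -0.4, -2.4]
grip_width: 0.063
grip_force: 17.2
force: [0.3, -1.0, -1.5]
grip_width: 0.0632
grip_force: 15.8
[-0.2053533  -0.0974472  -0.08797158] 0.06322100060626519 [ 0.26187728 -0.9805183  -1.54073342] [ 0.594346   -0.22030179  0.04231743]
```

```bash
python3 -m crank '[[[2,0,-9,0,63.2],[5,0,-18,0,63.2],[8,0,-28,0,63.2],[12,0,-37,0,63.2],[17,0,-45,0,63.2],[24,0,-53,0,63.2],[31,0,-61,0,63.2],[38,0,-68,0,63.2],[38,0,-68,0,63.2]]]'|tail -3;  python3 - <<'E'
from h import *
s=state(); print(s['ft_torque'],s['grip_width'],s['force'],s['ee_pos'])
a=shot("side",270,190,130,120,4,None); b=shot("top",280,140,70,120,4,None)
cv2.imwrite("pics/g3.png",np.hstack([a,b]))
E
```

```text
force: [0.9, -0.2, -1.7]
grip_width: 0.0632
grip_force: 11.8
[-0.08957002 -0.0283032  -0.03212416] 0.06323512975606282 [ 0.92347475 -0.20197015 -1.68029943] [ 0.59780018 -0.18086024  0.10946582]
```

View pics/g3.png

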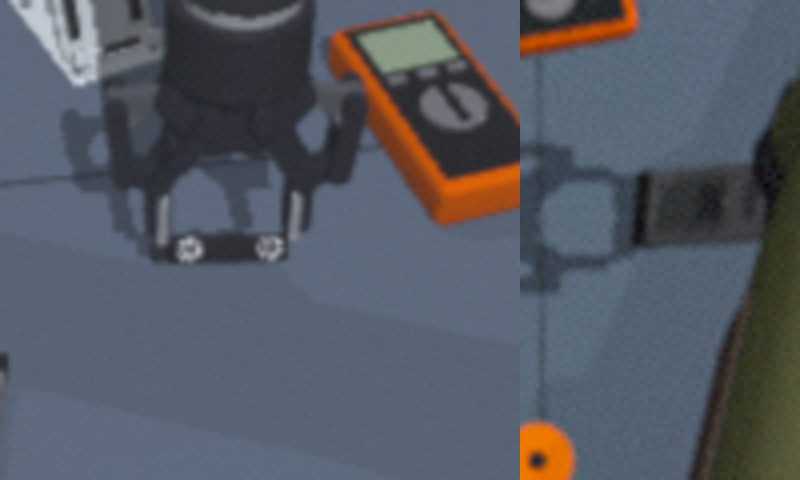

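It is pivoting: the sockets now point toward the side camera at about 45°. I'll continue to vertical.

```bash
python3 -m crank '[[[6,0,-7,0,63.2],[12,0,-12,0,63.2],[20,0,-17,0,63.2],[27,0,-22,0,63.2],[35,0,-26,0,63.2],[43,0,-29,0,63.2],[51,0,-32,0,63.2],[59,0,-35,0,63.2],[67,0,-37,0,63.2],[76,0,-38,0,63.2],[85,0,-39,0,63.2],[95,0,-39,0,63.2],[105,0,-39,0,63.2],[105,0,-39,0,63.2]]]'|tail -3;  python3 - <<'E'
from h import *
s=state(); print(s['ft_torque'],s['grip_width'],s['force'],s['ee_pos'])
a=shot("side",270,150,100,140,4,None); b=shot("top",230,140,100,140,4,None)
cv2.imwrite("pics/g4.png",np.hstack([a,b]))
E
```

```text
force: [0.3, 0.6, -3.6]
grip_width: 0.0632
grip_force: 11.0
[0.11069444 0.01305169 0.01939013] 0.06321822870875053 [ 0.30871975  0.59586119 -3.63969799] [ 0.60851721 -0.07598322  0.14715542]
```

View pics/g4.png

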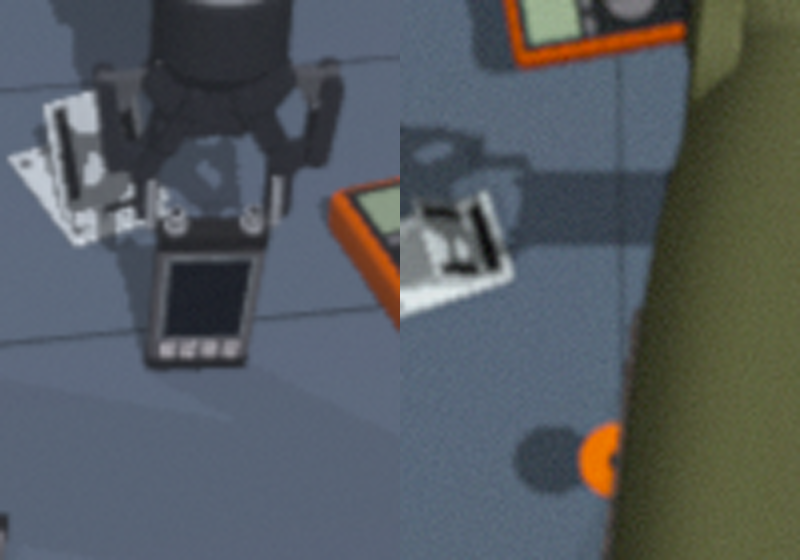

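The side view shows the scope nearly upright, screen toward the camera. Its bottom edge runs (147,362) to (240,368) in the crop.

```bash
python3 - <<'E'
from h import *
np.set_printoptions(precision=4,suppress=True)
s=state();p=s['ee_pos']; psi=s['tcp_rot'][2]; print(np.degrees(psi))
q=lambda u,v:(270+(u+.5)/4-.5,150+(v+.5)/4-.5)
for uv in((147,362),(240,368)): print(back("side",*q(*uv),.001))
ax=np.array([np.cos(psi),np.sin(psi)])
m=(back("side",*q(147,362),.002)+back("side",*q(240,368),.002))/2
print("foot screen-edge along x rel tcp",(m[:2]-p[:2])@ax)
# predicted px of screen bottom edge mid / top edge mid for tilt th
for th in(75,80,85,90,95):
    t=np.radians(th); a3=np.array([ax[0],ax[1],0]);z=np.array([0,0,1])
    piv=np.array([p[0],p[1],p[2]+.006]); xs=-np.cos(t)*a3+np.sin(t)*z; zs=np.sin(t)*a3+np.cos(t)*z
    o=[]
    for L in(-.151,.014):
        o+=list((proj("side",piv+L*xs-.007*zs)-[270,150]+.5)*4)
    print(th,np.round(o,1),"length",np.hypot(o[0]-o[2],o[1]-o[3]).round(1))
E
```

```text
83.80741683699681
[ 0.5834 -0.0291  0.001 ]
[ 0.642  -0.0432  0.001 ]
foot screen-edge along x rel tcp 0.040230125264430885
75 [195.8 370.1 212.3 219.6] length 151.4
80 [197.4 386.7 212.2 217.2] length 170.1
85 [199.  402.4 212.1 215. ] length 187.9
90 [200.8 417.1 212.  212.8] length 204.7
95 [202.7 430.8 211.8 210.6] length 220.3
```

The tilt is about 73° and the foot is just off the bench. I'll press the foot down lightly and carry the head over to about 112°.

```bash
python3 -m crank '[[[0,0,4,0,63.2],[0,0,8,0,63.2],[6,0,7,0,63.2],[12,0,6,0,63.2],[18,0,5,0,63.2],[26,0,4,0,63.2],[34,0,4,0,63.2],[43,0,4,0,63.2],[52,0,4,0,63.2]]]'|tail -4; python3 -m crank '[[[8,0,0,0,63.2],[17,0,1,0,63.2],[26,0,2,0,63.2],[34,0,4,0,63.2],[42,0,6,0,63.2],[50,0,8,0,63.2],[56,0,9,0,63.2],[56,0,9,0,62.6],[56,0,9,0,61],[56,0,9,0,60],[56,0,9,0,60]]]'|tail -4; python3 - <<'E'
from h import *
s=state(); print(s['ft_torque'],s['grip_width'],s['force'],s['ee_pos'],s['tcp_rot'])
a=shot("side",250,130,130,140,4,None)
cv2.imwrite("pics/g5.png",a)
E
```

```text
tcp_rot: [-3.141, -0.0, 1.462]
force: [0.2, -0.4, -2.6]
grip_width: 0.0634
grip_force: 4.6
tcp_rot: [3.141, -0.0, 1.462]
force: [-0.7, 0.3, 0.8]
grip_width: 0.0597
grip_force: 7.2
[ 0.03361458  0.10198484 -0.01741683] 0.05973016042379019 [-0.66650047  0.31033864  0.7977373 ] [0.62035025 0.02957356 0.13462231] [ 3.14115556e+00 -1.61008813e-04  1.46164189e+00]
```

View pics/g5.png

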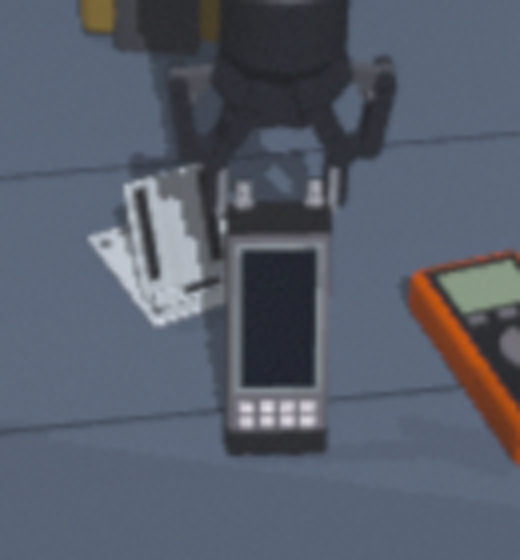

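```bash
python3 - <<'E'
from h import *
np.set_printoptions(precision=4,suppress=True)
s=state();p=s['ee_pos']; psi=s['tcp_rot'][2]; print(p,s['grip_width'],s['grip_force'],s['qd'])
q=lambda u,v:(250+(u+.5)/4-.5,130+(v+.5)/4-.5)
A=back("side",*q(227,450),.001);B=back("side",*q(325,450),.001);d=B-A
print(A,B,np.degrees(np.arctan2(d[1],d[0])),np.hypot(*d[:2]))
a3=np.array([np.cos(psi),np.sin(psi),0]);m=(A+B)/2
print("foot rel tcp along x",(m-p)@a3, "across",(m-p)@[a3[1],-a3[0],0])
for th in(80,85,90,95,100,105,110,115):
    t=np.radians(th); z=np.array([0,0,1.])
    xs=-np.cos(t)*a3+np.sin(t)*z; 
    pts=[m+.165*xs, m+.180*xs, m+.052*xs]
    print(th,[np.round((proj("side",x)-[250,130]+.5)*4,1) for x in pts])
E
```

```text
[0.6204 0.0296 0.1347] 0.05996728624839244 7.27952666580677 [ 0.0015  0.0016 -0.0004 -0.0017 -0.0002  0.0012]
[ 0.5821 -0.0365  0.001 ] [ 0.6448 -0.0455  0.001 ] -8.2112621301733 0.06327657764931652
foot rel tcp along x -0.07092745201891552 across 0.0007920664599620992
80 [array([291.1, 281.7]), array([292.6, 264.4]), array([280.9, 401.2])]
85 [array([289.1, 264. ]), array([290.4, 245.1]), array([280.3, 395.7])]
90 [array([287.1, 248.2]), array([288.1, 228. ]), array([279.7, 390.6])]
95 [array([284.9, 234.4]), array([285.8, 213. ]), array([279.1, 386.1])]
100 [array([282.8, 222.7]), array([283.4, 200.4]), array([278.5, 382. ])]
105 [array([280.6, 213. ]), array([281., 190.]), array([277.8, 378.6])]
110 [array([278.5, 205.4]), array([278.7, 182. ]), array([277.2, 375.7])]
115 [array([276.4, 199.9]), array([276.4, 176.3]), array([276.6, 373.4])]
```

The grip slipped off the back. The scope now leans at about 110° with its back on the front edges of the pads. I'll use the fingers as a prop to push it upright so it stands flat on its foot, then regrip.

```bash
python3 -m crank '[[[-2,0,0,0,60],[-5,0,0,0,59],[-8,0,0,0,57],[-11,0,0,0,55],[-14,0,0,0,53],[-17,0,0,0,52],[-20,0,0,0,52],[-23,0,0,0,52],[-26,0,0,0,52],[-29,0,0,0,52],[-32,0,0,0,52],[-34,0,0,0,52],[-36,0,0,0,52],[-38,0,0,0,52],[-39,0,0,0,52],[-40,0,0,0,52],[-41,0,0,0,52],[-42,0,0,0,52],[-42,0,0,0,52]]]'|tail -4; python3 - <<'E'
from h import *
s=state(); print(s['grip_width'],s['force'],s['ee_pos'])
a=shot("side",250,130,130,140,4,None)
cv2.imwrite("pics/g6.png",a)
E
```

```text
tcp_rot: [3.142, 0.0, 1.462]
force: [-1.4, -0.1, 1.1]
grip_width: 0.0521
grip_force: 0.4
0.05213545355101791 [-1.43428442 -0.05510062  1.05270051] [ 0.61561818 -0.01203394  0.13430902]
```

View pics/g6.png

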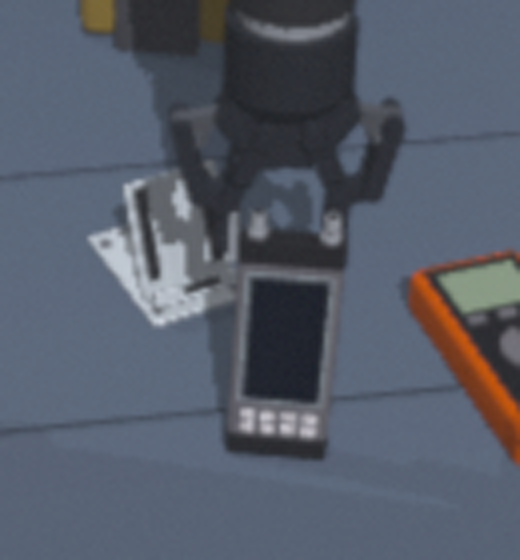

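The scope now stands upright on its foot (bottom edge at v≈455, head at v≈240). I'll nudge it to seat, open, move over its sides a little lower and grip.

```bash
python3 -m crank '[[[-2,0,0,0,52],[-4,0,0,0,52],[-5,0,0,0,52],[-5,0,0,0,52],[-3,0,0,0,52],[-3,0,0,0,52],[-3,0,0,0,85],[-3,0,0,0,85],[-3,0,0,0,85],[-3,0,0,0,85],[-3,0,0,0,85]]]'|tail -4; python3 -m crank '[[[-5,0,0,0,85],[-10,0,0,0,85],[-15,0,4,0,85],[-22,0,8,0,85],[-22,0,12,0,85],[-22,0,12,0,60],[-22,0,12,0,60],[-22,0,12,0,60],[-22,0,12,0,60],[-22,0,12,0,60],[-22,0,12,0,60],[-22,0,12,0,60],[-22,0,12,0,60]]]'; python3 - <<'E'
from h import *
cv2.imwrite("pics/g7.png",shot("side",250,130,130,140,4,None))
d=shot("side",250,130,130,140,1,None)
g=cv2.cvtColor(d,cv2.COLOR_BGR2GRAY); print(g[88:120:1,32])
E
```

```text
tcp_rot: [3.142, 0.0, 1.462]
force: [0.9, -0.2, 0.3]
grip_width: 0.085
grip_force: 0.0
t: 15.35
ee_pos: [0.6131, -0.0368, 0.1224]
tcp_rot: [3.141, -0.0, 1.462]
force: [1.4, -1.2, 0.7]
grip_width: 0.0633
grip_force: 66.3
[103 103 105 103 104 104 104 103 103 103 103 104 104 104 104 103  86  91
 101 104 104 105 104 105 103 103 104 100  97  97  98  98]
```

Good flat grip. Next I'll ease the grip to about 25-30 N and read the force.

```bash
for i in 1; do python3 -m crank '[[[0,0,0,0,63.4]]]'|tail -2; python3 -m crank '[[[0,0,0,0,63.8]]]'|tail -2; python3 -m crank '[[[0,0,0,0,64]]]'|tail -2; python3 -m crank '[[[0,0,0,0,64]]]'|tail -2; done
```

```text
grip_width: 0.0633
grip_force: 49.5
grip_width: 0.0635
grip_force: 35.8
grip_width: 0.0643
grip_force: 29.4
grip_width: 0.0638
grip_force: 29.4
```

```bash
python3 -m crank '[[[0,0,1,0,64],[3,0,1.5,0,64],[6,0,1.5,0,64],[9,0,1.5,0,64],[12,0,1.5,0,64],[16,0,2,0,64],[20,0,2,0,64],[24,0,2.5,0,64],[28,0,3,0,64],[32,0,4,0,64],[36,0,5,0,64]]]'|tail -4; python3 -m crank '[[[4,0,1,0,64],[8,0,2,0,64],[12,0,3,0,64],[15,0,4,0,64],[15,0,4,0,64],[15,0,4,0,63],[15,0,4,0,60],[15,0,4,0,60],[15,0,4,0,60]]]'; python3 - <<'E'
from h import *
cv2.imwrite("pics/g8.png",shot("side",250,130,130,140,4,None))
E
```

```text
tcp_rot: [3.138, 0.001, 1.462]
force: [-0.4, -1.4, 8.9]
grip_width: 0.0642
grip_force: 28.3
t: 17.85
ee_pos: [0.62, 0.014, 0.1155]
tcp_rot: [3.138, -0.0, 1.462]
force: [-0.2, 1.1, 10.2]
grip_width: 0.0628
grip_force: 62.6
```

```bash
cat > tilt.py <<'E'
from h import *
from scipy.optimize import least_squares
def tilt(fa,fb,tcpa,psia,tcpb,psib,org=(250,130)):
    A=cv2.imread(fa,0);B=cv2.imread(fb,0)
    m=np.zeros_like(A); m[255:450,232:340]=255
    p=cv2.goodFeaturesToTrack(A,60,.03,6,mask=m)
    q,st,_=cv2.calcOpticalFlowPyrLK(A,B,p,None,winSize=(31,31),maxLevel=4)
    r,st2,_=cv2.calcOpticalFlowPyrLK(B,A,q,None,winSize=(31,31),maxLevel=4)
    ok=(st[:,0]==1)&(np.linalg.norm((p-r)[:,0],axis=1)<1)
    p=p[ok,0];q=q[ok,0]
    f=lambda c:(c+.5)/4-.5+np.array(org)
    def fr(psi): a=np.array([np.cos(psi),np.sin(psi),0]); return a,np.array([a[1],-a[0],0])
    a,y=fr(psia); P0=np.array(tcpa)-.007*a
    L=[]
    for u in f(p):
        K,T=C["side"]; d=T[:,:3]@F@np.linalg.inv(K)@[*u,1]; o=T[:,3]
        X=o+d*((P0-o)@a)/(d@a); L.append([(X-P0)@y,X[2]-P0[2]])
    L=np.array(L); b,yb=fr(psib)
    def pts(v):
        ph,dx,dz,dy=v; up=np.array([0,0,1])*np.cos(ph)+b*np.sin(ph); n=b*np.cos(ph)-np.array([0,0,1])*np.sin(ph)
        c=np.array(tcpb)+dx*b+dz*np.array([0,0,1])+dy*yb
        return [c-.007*n+l[0]*yb+l[1]*up for l in L]
    res=lambda v:(np.array([proj("side",X) for X in pts(v)])-f(q)).ravel()
    s=least_squares(res,[.3,0,0,0],loss="soft_l1",f_scale=.3)
    return np.degrees(s.x[0]),s.x[1:]*1e3,len(L),np.sqrt(np.mean(s.fun**2)),(L[:,1].min(),L[:,1].max())
E
python3 - <<'E'
from tilt import *
print(tilt("pics/g7.png","pics/g8.png",[.6131,-.0368,.1224],1.462,[.62,.014,.1155],1.462))
E
```

```text
(np.float64(17.353443329272572), array([-38.03572174,  28.71925899,  -5.05842078]), 43, np.float64(0.5249264471076632), (np.float64(-0.11697691648297197), np.float64(0.038924671856007634)))
```

```bash
python3 - <<'E'
from h import *
for f in("g6","g7","g8"):
    im=cv2.imread(f"pics/{f}.png"); g=im.max(2)
    # navy screen: dark blob ; buttons: bright
    m=((g<62)).astype(np.uint8); n,l,s,c=cv2.connectedComponentsWithStats(m)
    print(f,"dark",[(list(s[i]),c[i].round(1)) for i in range(1,n) if s[i][4]>1500 and s[i][1]>150])
    m=((im.min(2)>120)).astype(np.uint8); m[:380]=0;n,l,s,c=cv2.connectedComponentsWithStats(m)
    print("btn",[(list(s[i]),c[i].round(1)) for i in range(1,n) if s[i][4]>40])
E
```

```text
g6 dark [([np.int32(241), np.int32(231), np.int32(104), np.int32(38), np.int32(2731)], array([291.9, 250.8])), ([np.int32(246), np.int32(281), np.int32(81), np.int32(120), np.int32(8233)], array([285.3, 339.8])), ([np.int32(454), np.int32(308), np.int32(66), np.int32(92), np.int32(1652)], array([496.3, 348.5]))]
btn [([np.int32(239), np.int32(407), np.int32(18), np.int32(26), np.int32(390)], array([247.3, 418.9])), ([np.int32(258), np.int32(409), np.int32(19), np.int32(25), np.int32(386)], array([266.8, 421.2])), ([np.int32(279), np.int32(411), np.int32(40), np.int32(27), np.int32(877)], array([298.3, 423.8]))]
g7 dark [([np.int32(244), np.int32(287), np.int32(75), np.int32(117), np.int32(7655)], array([279.8, 344.4])), ([np.int32(454), np.int32(308), np.int32(66), np.int32(92), np.int32(1624)], array([496.4, 348.8]))]
btn [([np.int32(238), np.int32(406), np.int32(37), np.int32(27), np.int32(700)], array([255.7, 419. ])), ([np.int32(277), np.int32(411), np.int32(18), np.int32(24), np.int32(332)], array([286. , 423.4])), ([np.int32(298), np.int32(415), np.int32(17), np.int32(24), np.int32(335)], array([306.4, 426.1]))]
g8 dark [([np.int32(242), np.int32(244), np.int32(70), np.int32(137), np.int32(8868)], array([276. , 311.1])), ([np.int32(453), np.int32(308), np.int32(67), np.int32(93), np.int32(1656)], array([496.5, 349.1])), ([np.int32(227), np.int32(421), np.int32(97), np.int32(27), np.int32(1728)], array([275.2, 434.7]))]
btn [([np.int32(235), np.int32(388), np.int32(80), np.int32(35), np.int32(2143)], array([274.3, 405.4]))]
```

```bash
python3 - <<'E'
from h import *
np.set_printoptions(precision=4,suppress=True)
q=lambda u,v:(250+(u+.5)/4-.5,130+(v+.5)/4-.5)
p=np.array([.62,.014,.1155]);a=np.array([np.cos(1.462),np.sin(1.462),0]);y=np.array([a[1],-a[0],0])
im=cv2.imread("pics/g8.png"); g=im.max(2)
for u in(235,255,275,295,315): 
    col=g[425:470,u].astype(int); k=np.argmax(np.diff(col)); print(u,425+k,end=' ; ')
    m=back("side",*q(u,425+k+.5),.005); print((m-p)@a,(m-p)@y)
E
```

```text
235 441 ; -0.050743685229295996 -0.026840138223023027
255 443 ; -0.05306617967800442 -0.014062424760218555
275 446 ; -0.056315631639474714 -0.0013961688633306031
295 447 ; -0.05769236113352321 0.011389528891782286
315 449 ; -0.059996098839143176 0.024064048011619578
```

```bash
python3 - <<'E'
from h import *
p=np.array([.62,.014,.1155]);a=np.array([np.cos(1.462),np.sin(1.462),0]);y=np.array([a[1],-a[0],0]);up=np.array([0,0,1.])
ph=np.radians(21.5);X=up*np.cos(ph)+a*np.sin(ph)
im=cv2.imread("pics/g8.png"); g=im.max(2)
m=p-.0563*a; m[2]=.005
def px(P): return ((proj("side",P)-[250,130]+.5)*4).round(1)
for yy in(-.032,0,.032): print("bottom",px(m+yy*y),"top",px(m+.165*X+yy*y))
# side edges of slab at several rows, screen corners
m2=(g<62).astype(np.uint8); n,l,s,c=cv2.connectedComponentsWithStats(m2)
i=[i for i in range(1,n) if s[i][4]>5000][0]
cs,_=cv2.findContours((l==i).astype(np.uint8),0,2); print(cv2.approxPolyDP(cs[0],6,True)[:,0].tolist())
i=[i for i in range(1,n) if 1500<s[i][4]<2500 and s[i][1]>400][0]
cs,_=cv2.findContours((l==i).astype(np.uint8),0,2); print(cv2.approxPolyDP(cs[0],4,True)[:,0].tolist())
E
```

```text
bottom [228.2 448.3] top [227.4 200.3]
bottom [277.8 447.1] top [279.1 199.2]
bottom [327.4 445.9] top [330.7 198. ]
[[225, 0], [216, 125], [226, 143], [216, 169], [197, 174], [188, 128], [173, 124], [186, 197], [202, 199], [211, 232], [223, 204], [234, 222], [329, 229], [333, 204], [349, 209], [359, 195], [381, 193], [396, 122], [381, 118], [381, 139], [368, 146], [362, 173], [347, 174], [334, 141], [353, 118], [345, 90], [349, 27], [321, 46], [280, 51], [239, 36], [232, 18], [305, 28], [344, 16], [348, 0]]
[[227, 427], [235, 440], [320, 447], [322, 430], [233, 421]]
```

The scope is tilted about 21° and yawed about 9.5° inside the grip, which I'll compensate with the turn. Now I'll lift, turn and carry it above the stand.

```bash
python3 -m crank '[[[0,0,-20,0,60],[0,0,-60,0,60],[0,0,-100,0,60],[0,0,-110,-6,60],[15,-8,-110,-12,60],[35,-18,-110,-18,60],[55,-28,-110,-24,60],[75,-38,-110,-30,60],[95,-48,-110,-32.5,60],[115,-58,-110,-32.5,60],[135,-68,-110,-32.5,60],[148,-75,-110,-32.5,60],[155,-79,-110,-32.5,60],[155,-81,-110,-32.5,60],[155,-81,-110,-32.5,60],[155,-81,-110,-32.5,60]]]'; python3 - <<'E'
from h import *
d=shot("side",240,100,130,140,4,None); cv2.imwrite("pics/g9.png",d)
im=d; g=im.max(2)
m2=(g<62).astype(np.uint8); n,l,s,c=cv2.connectedComponentsWithStats(m2)
for i in range(1,n):
    if 600<s[i][4]<9000:
        cs,_=cv2.findContours((l==i).astype(np.uint8),0,2); print(s[i].tolist(),cv2.approxPolyDP(cs[0],4,True)[:,0].tolist() if s[i][4]<9000 else '')
E
```

```text
t: 19.5
ee_pos: [0.555, 0.176, 0.2233]
tcp_rot: [-3.142, 0.0, 2.028]
force: [-0.4, -0.4, -2.4]
grip_width: 0.0632
grip_force: 67.0
[158, 83, 84, 142, 8284] [[220, 83], [158, 99], [182, 224], [241, 209]]
[173, 254, 92, 40, 1712] [[262, 255], [174, 274], [173, 287], [187, 293], [249, 277], [264, 269]]
```

View pics/g9.png

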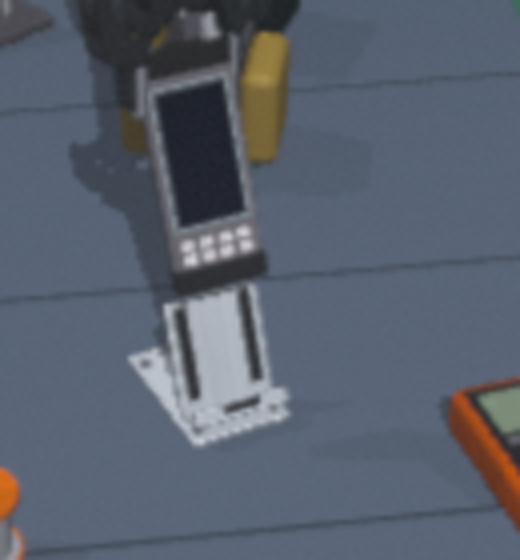

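The scope hangs screen-out, parallel to the rest, with its bottom edge (176,292)–(265,271) directly above the rest top (165,305)–(255,285). I'll compute the remaining offset.

```bash
python3 - <<'E'
from h import *
np.set_printoptions(precision=4,suppress=True)
s=state();p=s['ee_pos'];psi=s['tcp_rot'][2];print(p,np.degrees(psi))
q=lambda u,v:(240+(u+.5)/4-.5,100+(v+.5)/4-.5)
w=np.radians(106.8);sx=np.array([np.cos(w),np.sin(w),0]);sy=np.array([-sx[1],sx[0],0])
L=np.array([.583,.1205,.0126])
a=np.array([np.cos(psi),np.sin(psi),0]);y=np.array([a[1],-a[0],0])
f=p-.0498*a-.0015*y;f[2]=p[2]-.113
print("foot kin in stand",(f-L)@sx,(f-L)@sy,f[2]-L[2])
zc=p[2]-.113+.0026   # screen edge height
A=back("side",*q(176,291),zc);B=back("side",*q(265,271),zc);m=(A+B)/2+.0065*sx;d=B-A
print("foot cam",(m-L)@sx,(m-L)@sy,"yaw",np.degrees(np.arctan2(d[1],d[0]))+90,np.linalg.norm(d))
# lateral: rest top corners & slab edges
T=(back("side",*q(165,305),.086)+back("side",*q(255,285),.086))/2; print("resttop",(T-L)@sx,(T-L)@sy)
lip=(back("side",*q(200,441),.0)+back("side",*q(288,411),.0))/2;print("front",(lip-L)@sx,(lip-L)@sy)
t=psi;R=np.array([[sx@a,sx@y],[sy@a,sy@y]]);print("sx in tool",R[0],"sy in tool",R[1])
E
```

```text
[0.5551 0.176  0.2233] 116.2121503417208
foot kin in stand 0.011833969139341947 0.004043772296344258 0.097702571289964
foot cam 0.01866002535329347 0.0024783418381069257 yaw 102.84886067690783 0.0647906725293161
resttop 0.03462511463034185 -0.0003792012568185459
front -0.010522637408289157 -0.00595546444434504
sx in tool [0.9865 0.1635] sy in tool [ 0.1635 -0.9865]
```

```bash
python3 - <<'E'
from h import *
np.set_printoptions(precision=4,suppress=True)
from scipy.optimize import least_squares
def quad(f,th=62):
    g=cv2.imread(f).max(2); n,l,s,c=cv2.connectedComponentsWithStats((g<th).astype(np.uint8))
    i=[i for i in range(1,n) if 6000<s[i][4]<9500 and s[i][3]<160 and s[i][3]>100][0]
    cs,_=cv2.findContours((l==i).astype(np.uint8),0,2)
    r=cv2.approxPolyDP(cv2.convexHull(cs[0]),8,True)[:,0].astype(float)
    # order: TL,TR,BR,BL
    s_=r.sum(1);d_=r[:,0]-r[:,1]; return np.array([r[np.argsort(r[:,1])[:2]][np.argsort(r[np.argsort(r[:,1])[:2]][:,0])],r[np.argsort(r[:,1])[2:]][np.argsort(r[np.argsort(r[:,1])[2:]][:,0])[::-1]]]).reshape(4,2)
up=np.array([0,0,1.])
Q={}
for f,o in(("g6",(250,130)),("g7",(250,130)),("g9",(240,100))):
    q=quad(f"pics/{f}.png"); Q[f]=(q+.5)/4-.5+np.array(o); print(f,q.tolist())
# unknown: screen height H (width W=); fit pose yaw,phi,center, given W,H
def model(v,W,H):
    yaw,ph,cx,cy,cz=v;b=np.array([np.cos(yaw),np.sin(yaw),0]);r=np.array([b[1],-b[0],0]);X=up*np.cos(ph)+b*np.sin(ph);c=np.array([cx,cy,cz])
    return np.array([proj("side",c+i*W/2*r+j*H/2*X) for i,j in((-1,1),(1,1),(1,-1),(-1,-1))])
# calibrate on g7: vertical standing, screen plane known distance: tcp -7mm along
for zoff in(-.006,0,):
    best=None
    def res(v): return (model([v[0],0,v[1],-.0368-.007+zoff,v[2]],v[3],v[4])-Q["g7"]).ravel()
    s=least_squares(res,[1.3,.613,.09,.045,.07]); W,H=s.x[3:]; print("cal W,H",W,H,"yaw",np.degrees(s.x[0]),"z",s.x[2],s.cost)
    t=least_squares(lambda v:(model(v,W,H)-Q["g9"]).ravel(),[1.85,.35,.56,.15,.2])
    print("g9 yaw,tilt",np.degrees(t.x[:2]),t.x[2:],t.cost)
    t=least_squares(lambda v:(model(v,W,H)-Q["g9"]).ravel()*1 if 0 else np.r_[(model(v,W,H)-Q["g9"]).ravel(),],[1.85,.35,.56,.15,.2])
    ph=t.x[1];yaw=t.x[0];b=np.array([np.cos(yaw),np.sin(yaw),0]);X=up*np.cos(ph)+b*np.sin(ph)
    foot=t.x[2:]-X*s.x[2]+ .007*(b*np.cos(ph)-up*np.sin(ph)); print("foot",foot)
E
```

```text
g6 [[255.0, 281.0], [325.0, 287.0], [313.0, 400.0], [246.0, 393.0]]
g7 [[248.0, 287.0], [318.0, 298.0], [310.0, 403.0], [244.0, 393.0]]
g9 [[158.0, 99.0], [220.0, 83.0], [241.0, 209.0], [182.0, 224.0]]
cal W,H 0.04220217844444613 0.08476676201629457 yaw 68.15482121958253 z 0.09693860823880456 0.030961051476189768
g9 yaw,tilt [106.7326  23.8981] [0.5663 0.1526 0.2006] 0.292145494757822
foot [0.5757 0.1211 0.1092]
cal W,H 0.04249097075616801 0.08534682676726883 yaw 68.15482138838506 z 0.09170118995420412 0.030961051476197935
g9 yaw,tilt [106.7326  23.8981] [0.5673 0.16   0.1961] 0.292145512308961
foot [0.5762 0.1305 0.1094]
```

```bash
python3 - <<'E'
from h import *
np.set_printoptions(precision=4,suppress=True)
w=np.radians(106.8);sx=np.array([np.cos(w),np.sin(w),0]);sy=np.array([-sx[1],sx[0],0]);up=np.array([0,0,1.])
L=np.array([.583,.1205,.0126])
c1=cv2.imread("pics/c1.png")
def segs(row,th):
    k=np.flatnonzero(np.diff(np.r_[0,(row>th).astype(int),0])); return list(zip(k[::2],k[1::2]-1))
side=c1[300:590,:400].min(2)
for v in(60,70,80,100,120,140,160,180,200,210,220): print(v,segs(side[v],150))
top=c1[:300,:380].min(2)
cs,_=cv2.findContours((top>140).astype(np.uint8),0,2); c=max(cs,key=cv2.contourArea); print("top",cv2.approxPolyDP(cv2.convexHull(c),4,True)[:,0].tolist())
# predicted side-crop outline of the rest and slab-cell for L
def px(n,P,o): return ((proj(n,P)-o+.5)*5).round(1)
ax=sx*np.cos(np.radians(68))+up*np.sin(np.radians(68)); R0=L-(.0)*sx; 
foot=L+.007*(sx*np.sin(np.radians(68))-up*np.cos(np.radians(68)))
for s in(0,.02,.04,.06,.08): print("rest",s,px("side",foot+s*ax+.035*sy,[265,165]),px("side",foot+s*ax-.035*sy,[265,165]))
for e in(.038,-.038):
    print("top plate rear",px("top",foot+.086*sx+e*sy-up*(foot[2]-.002),[210,170]),"lip",px("top",L-.013*sx+.014*up+e*sy,[210,170]))
E
```

```text
60 [(np.int64(81), np.int64(90)), (np.int64(111), np.int64(170)), (np.int64(193), np.int64(194))]
70 [(np.int64(83), np.int64(88)), (np.int64(112), np.int64(172)), (np.int64(194), np.int64(198))]
80 [(np.int64(87), np.int64(88)), (np.int64(113), np.int64(173)), (np.int64(197), np.int64(199))]
100 [(np.int64(88), np.int64(94)), (np.int64(117), np.int64(177)), (np.int64(199), np.int64(203))]
120 [(np.int64(42), np.int64(76)), (np.int64(91), np.int64(98)), (np.int64(122), np.int64(179))]
140 [(np.int64(49), np.int64(84)), (np.int64(96), np.int64(100)), (np.int64(124), np.int64(183)), (np.int64(207), np.int64(208))]
160 [(np.int64(64), np.int64(91)), (np.int64(99), np.int64(104)), (np.int64(128), np.int64(214))]
180 [(np.int64(79), np.int64(96)), (np.int64(99), np.int64(152)), (np.int64(200), np.int64(212)), (np.int64(220), np.int64(225))]
200 [(np.int64(94), np.int64(108)), (np.int64(119), np.int64(223))]
210 [(np.int64(103), np.int64(113)), (np.int64(134), np.int64(187))]
220 [(np.int64(111), np.int64(149))]
top [[231, 164], [240, 190], [234, 201], [90, 250], [79, 246], [72, 214], [122, 100], [180, 122]]
rest 0 [102.8 196.7] [214.1 163.9]
rest 0.02 [ 97.  163.3] [208.9 131. ]
rest 0.04 [ 91.2 129.6] [203.6  97.7]
rest 0.06 [85.3 95.7] [198.4  64.1]
rest 0.08 [79.3 61.3] [193.   30.2]
top plate rear [ 84.1 244.3] lip [232.4 193.1]
top plate rear [ 52.6 137.5] lip [199.4  85.2]
```

```bash
python3 -m crank '[[[-11,1,0,0,60],[-11,1,10,0,60],[-11,1,20,0,60],[-11,1,30,0,60],[-11,1,40,0,60],[-11,1,50,0,60],[-11,1,58,0,60],[-11,1,64,0,60],[-11,1,67,0,60],[-11,1,67,0,60],[-11,1,67,0,60]]]'; for k in 1; do python3 -m crank '[[[1,0,0,0,60],[2,0.3,0,0,60],[2,0.3,0,0,60]]]'|grep -E "ee_pos|force:"; python3 -m crank '[[[1,0,0,0,60],[2,0.3,0,0,60],[2,0.3,0,0,60]]]'|grep -E "ee_pos|force:";python3 -m crank '[[[1,0,0,0,60],[2,0.3,0,0,60],[2,0.3,0,0,60]]]'|grep -E "ee_pos|force:"; done
```

```text
t: 20.65
ee_pos: [0.5608, 0.1674, 0.1566]
tcp_rot: [3.141, 0.0, 2.029]
force: [-0.3, 0.2, -3.5]
grip_width: 0.0629
grip_force: 67.0
ee_pos: [0.5601, 0.1695, 0.1566]
force: [-0.1, -1.0, -3.4]
grip_force: 67.0
ee_pos: [0.5592, 0.1714, 0.1563]
force: [-0.4, -0.2, -2.8]
grip_force: 67.0
ee_pos: [0.5586, 0.173, 0.1562]
force: [-0.2, -1.1, -3.9]
grip_force: 66.9
```

```bash
for k in 1; do python3 -m crank '[[[1,0.2,0,0,60],[1.5,0.2,0,0,60],[1.5,0.2,0,0,60]]]'|grep -E "ee_pos|force:"; python3 -m crank '[[[1,0.2,0,0,60],[1.5,0.2,0,0,60],[1.5,0.2,0,0,60]]]'|grep -E "ee_pos|force:"; done
python3 - <<'E'
from h import *
cv2.imwrite("pics/g10.png",shot("side",240,100,130,140,4,None))
E
```

```text
ee_pos: [0.5582, 0.1742, 0.1562]
force: [1.0, -2.8, -3.1]
grip_force: 66.6
ee_pos: [0.5578, 0.1757, 0.1563]
force: [0.5, -3.0, -3.9]
grip_force: 66.4
```

The scope's back touched the rest where the kinematics predicted. I'll back off 2 mm and slide down parallel to the rest, feeling for the ledge.

```bash
python3 -m crank '[[[-2,-0.3,0,0,60],[-2,-0.3,0,0,60],[-4,-0.6,5,0,60],[-6,-1,10,0,60],[-8,-1.3,15,0,60],[-10,-1.6,20,0,60],[-11,-1.8,22.5,0,60],[-11,-1.8,22.5,0,60]]]'|grep -E "ee_pos|force:"; for k in 1 2 3; do :; done; python3 -m crank '[[[-0.4,0,1,0,60],[-0.8,-0.1,2,0,60],[-0.8,-0.1,2,0,60]]]'|grep -E "ee_pos|force:"; python3 -m crank '[[[-0.4,0,1,0,60],[-0.8,-0.1,2,0,60],[-0.8,-0.1,2,0,60]]]'|grep -E "ee_pos|force:"
```

```text
ee_pos: [0.5607, 0.1651, 0.1332]
force: [0.9, -3.0, -3.0]
grip_force: 66.6
ee_pos: [0.5609, 0.1651, 0.1326]
force: [-2.9, 0.0, 5.6]
grip_force: 67.3
ee_pos: [0.561, 0.1653, 0.1319]
force: [-6.8, 2.5, 14.0]
grip_force: 68.0
```

```bash
cat > chk.py <<'E'
from h import *
import sys
np.set_printoptions(precision=1,suppress=True)
w=np.radians(106.8);sx=np.array([np.cos(w),np.sin(w),0]);sy=np.array([-sx[1],sx[0],0]);up=np.array([0,0,1.])
L=np.array([.583,.1205,.0126]);t=np.radians(68)
ax=sx*np.cos(t)+up*np.sin(t); n=sx*np.sin(t)-up*np.cos(t)
d=shot("side",240,100,130,140,4,sys.argv[1]);g=d.max(2)
nn,l,s,c=cv2.connectedComponentsWithStats((g<62).astype(np.uint8))
for i in range(1,nn):
    if 500<s[i][4]<9500:
        cs,_=cv2.findContours((l==i).astype(np.uint8),0,2); print(s[i][4],cv2.approxPolyDP(cs[0],5,True)[:,0].tolist())
px=lambda P:(proj("side",P)-[240,100]+.5)*4
F0=L-.007*n
print("home foot corners",px(F0+.032*sy),px(F0-.032*sy),"head",px(F0+.165*ax+.032*sy),px(F0+.165*ax-.032*sy))
for h in(.0555,.0555+.085): pass
print("strip top (8mm)",px(F0+.012*ax+.032*sy),px(F0+.012*ax-.032*sy))
print("screen z .049...134",[px(F0+z*ax+e*sy) for z in(.0495,.1345) for e in(.0212,-.0212)])
E
python3 chk.py g11.png
```

```text
7420 [[229, 210], [171, 227], [195, 343], [253, 328]]
1545 [[273, 375], [191, 392], [195, 408], [253, 402], [259, 389], [273, 384]]
home foot corners [193.9 420.9] [275.9 396.7] head [154.4 191.1] [240.3 169.4]
strip top (8mm) [191.1 404.8] [273.4 380.8]
screen z .049...134 [array([196.6, 349.9]), array([251.6, 334.3]), array([176.5, 231.2]), array([232.9, 216.5])]
```

The left foot corner is touching the ledge with a small in-plane roll (about 2°). I'll relieve the push, lean it onto the rest and ease the grip open gradually so it settles square.

```bash
python3 -m crank '[[[0.5,0,-0.5,0,60],[1,0.2,-1,0,60],[1,0.2,-1,0,63],[1,0.2,-1,0,63.6],[1,0.2,-1,0,64]]]'|grep -E "force:|width"; python3 -m crank '[[[0.5,0,0.3,0,64.3],[1,0.2,0.6,0,64.5],[1,0.2,1,0,64.7],[1,0.2,1,0,64.8]]]'|grep -E "force:|width";  python3 -m crank '[[[0,0,0,0,64.9],[0,0,0,0,65],[0,0,0,0,65.2],[0,0,0,0,65.4]]]'|grep -E "force:|width|t:"; python3 chk.py g12.png
```

```text
force: [-3.3, 0.4, 6.3]
grip_width: 0.0636
grip_force: 25.9
force: [-4.2, 1.1, 6.1]
grip_width: 0.0647
grip_force: 7.7
t: 24.95
tcp_rot: [3.141, -0.001, 2.03]
force: [-1.7, 1.0, 1.7]
grip_width: 0.0654
grip_force: 1.3
7437 [[228, 209], [170, 225], [195, 342], [251, 325]]
1343 [[272, 374], [191, 392], [191, 405], [273, 384]]
home foot corners [193.9 420.9] [275.9 396.7] head [154.4 191.1] [240.3 169.4]
strip top (8mm) [191.1 404.8] [273.4 380.8]
screen z .049...134 [array([196.6, 349.9]), array([251.6, 334.3]), array([176.5, 231.2]), array([232.9, 216.5])]
```

```bash
python3 -m crank '[[[0,0,0,0,65.7],[0,0,0,0,66],[0,0,0,0,66.5],[0,0,0,0,67],[0,0,0,0,67.5],[0,0,0,0,68],[0,0,0,0,68]]]'|grep -E "force:|grip|t:"; python3 chk.py g13.png|head -3; python3 - <<'E'
from h import *
d=cv2.imread("pics/g13.png")
for u in (185,195,205,215,225,235,245,255,265,272): print(u,d[385:440:3,u].mean(1).astype(int))
E
```

```text
t: 25.7
tcp_rot: [3.142, 0.0, 2.029]
force: [0.1, -0.7, 1.1]
grip_width: 0.0683
grip_force: 0.1
7046 [[224, 214], [170, 230], [196, 349], [249, 329]]
1128 [[269, 378], [191, 399], [191, 409], [253, 402]]
home foot corners [193.9 420.9] [275.9 396.7] head [154.4 191.1] [240.3 169.4]
185 [100  99 102 109 120 126 128 128 130 148 159 161 170 185 186 168 146 123
 107]
195 [112 110 107  95  73  55  45  46  55  90 119 133 155 151 129 119 144 174
 194]
205 [208 175 121  77  59  50  49  61  96 147 181 186 184 166 154 158 171 180
 181]
215 [136 106  74  55  49  45  56  96 162 185 185 182 181 178 178 181 180 183
 161]
225 [104  71  52  48  50  49  55  72  96 125 163 186 172 171 176 183 190 158
 118]
235 [ 68  53  49  49  49  48  45  51  79 145 178 166 173 179 188 183 146 113
  98]
245 [ 52  48  49  49  50  46  50  79 136 146 153 173 182 194 178 139 112 100
  98]
255 [ 49  49  52  56  55  55  80 122 147 168 179 180 179 159 130 108 100  98
  99]
265 [ 46  56 104 161 175 181 182 182 180 180 181 178 172 142 111  98  98  99
 101]
272 [ 70 109 155 178 183 188 165 132 136 158 183 182 148 116 100  99  98  98
 101]
```

```bash
python3 -m crank '[[[0,0,0,0,72],[0,0,0,0,76],[0,0,0,0,80],[0,0,0,0,85],[0,0,0,0,85],[0,0,0,0,85]]]'|grep -E "force:|ee_pos|t:"; python3 chk.py g14.png; python3 - <<'E'
from h import *
from scipy.optimize import least_squares
w=np.radians(106.8);sx=np.array([np.cos(w),np.sin(w),0]);sy=np.array([-sx[1],sx[0],0]);up=np.array([0,0,1.]);L=np.array([.583,.1205,.0126]);t=np.radians(68)
from scipy.spatial.transform import Rotation as Ro
g=cv2.imread("pics/g14.png").max(2)
n,l,s,c=cv2.connectedComponentsWithStats((g<62).astype(np.uint8))
i=[i for i in range(1,n) if 6000<s[i][4]<9500][0]; cs,_=cv2.findContours((l==i).astype(np.uint8),0,2)
box=cv2.approxPolyDP(cv2.convexHull(cs[0]),7,True)[:,0]; print("hull",box.tolist())
B=np.stack([sy*-1,sx*np.cos(t)+up*np.sin(t),-(sx*np.sin(t)-up*np.cos(t))],1) # right, up-slab, out
c0=L+.007*B[:,2]+.092*B[:,1]
o=sorted(box.tolist(),key=lambda p:p[1]); T=sorted(o[:2]);Bt=sorted(o[2:])
Q=(np.array([T[0],T[1],Bt[1],Bt[0]])+.5)/4-.5+[240,100]
m=[(-.5,.5),(.5,.5),(.5,-.5),(-.5,-.5)]
def res(v):
    R=B@Ro.from_euler('zyx',v[:3]).as_matrix()
    P=[c0+B[:,:2]@v[3:5]+R@[i*.0425,j*.0853,0] for i,j in m]
    return np.r_[(np.array([proj("side",p) for p in P])-Q).ravel()]
r=least_squares(res,[0,0,0,0,0]); print("roll,yaw,tilt deg",np.degrees(r.x[:3]),"right,up mm",r.x[3:]*1e3,r.cost)
E
```

```text
t: 26.35
ee_pos: [0.5609, 0.1658, 0.1298]
tcp_rot: [-3.142, -0.0, 2.029]
force: [-0.2, 0.8, 0.6]
grip_force: 0.0
6971 [[229, 214], [177, 230], [198, 349], [252, 332]]
1048 [[270, 380], [191, 398], [192, 409], [253, 402]]
home foot corners [193.9 420.9] [275.9 396.7] head [154.4 191.1] [240.3 169.4]
strip top (8mm) [191.1 404.8] [273.4 380.8]
screen z .049...134 [array([196.6, 349.9]), array([251.6, 334.3]), array([176.5, 231.2]), array([232.9, 216.5])]
hull [[229, 214], [252, 332], [198, 349], [177, 230]]
roll,yaw,tilt deg [ 0.68958414  5.65362097 -1.35188382] right,up mm [0.25870641 0.84439807] 0.09050326683017954
```

The fit puts the scope home, within 1 mm and 1° in roll. I'll withdraw straight up and check again.

```bash
python3 -m crank '[[[0,0,-5,0,85],[0,0,-15,0,85],[0,0,-30,0,85],[0,0,-60,0,85],[0,0,-100,0,85],[0,0,-140,0,85],[0,0,-140,0,85],[0,0,-140,0,85],[0,0,-140,0,85]]]'|grep -E "force:|ee_pos|t:"; python3 chk.py g15.png|head -3
python3 - <<'E'
from h import *
# bystander check: compare initial and current top/side images
for n in("top","side"):
    a=cv2.resize(cv2.imread(f"pics/{n}0.png"),(560,420),interpolation=cv2.INTER_AREA); b=viewer.get_image(n)["pixels"][:,:,::-1]
    d=(cv2.absdiff(a,b).max(2)>60).astype(np.uint8); k,l,s,c=cv2.connectedComponentsWithStats(cv2.morphologyEx(d,cv2.MORPH_OPEN,np.ones((3,3))))
    print(n,[s[i].tolist() for i in range(1,k) if s[i][4]>15])
# slab seen from above: fit left edge & right edge of slab vs rest in side image: white rest margins either side
d=cv2.imread("pics/g15.png"); g=d.min(2)
for v in(325,345,365): print(v,[(int(x),int(g[v,x])) for x in range(166,206,3)],[(int(x),int(g[v,x])) for x in range(246,282,3)])
E
```

```text
t: 27.3
ee_pos: [0.5605, 0.1656, 0.2692]
tcp_rot: [-3.141, -0.0, 2.029]
force: [-0.1, 1.1, -1.0]
grip_force: 0.0
836 [[106, 0], [110, 37], [125, 47], [129, 0]]
2794 [[142, 0], [144, 22], [165, 25], [170, 34], [177, 6], [228, 14], [246, 10], [255, 17], [252, 32], [281, 31], [297, 0], [266, 0], [257, 17], [253, 0]]
3141 [[158, 67], [154, 108], [188, 89], [193, 128], [209, 140], [219, 127], [216, 102], [240, 70]]
top [[187, 104, 8, 13, 60], [174, 110, 8, 5, 26], [142, 115, 25, 13, 121], [192, 134, 8, 15, 77], [158, 147, 5, 6, 22], [219, 159, 13, 30, 159], [162, 170, 14, 44, 316], [306, 183, 5, 17, 72], [350, 189, 5, 17, 60], [221, 192, 27, 29, 492], [134, 202, 5, 5, 21], [166, 218, 27, 124, 1404], [249, 245, 7, 16, 60], [255, 264, 12, 31, 108], [42, 292, 39, 36, 780], [265, 296, 5, 11, 35], [82, 309, 19, 17, 162], [269, 309, 6, 13, 43], [273, 323, 4, 8, 25], [13, 332, 7, 13, 65], [256, 359, 29, 47, 736], [0, 387, 18, 23, 371], [46, 389, 5, 6, 23], [51, 389, 9, 7, 42], [29, 401, 15, 19, 150], [40, 405, 43, 15, 421], [112, 411, 26, 9, 144], [285, 411, 7, 9, 43]]
side [[154, 0, 36, 75, 162
[... 469 characters left out ...]
 111), (261, 103), (264, 94), (267, 89), (270, 89), (273, 90), (276, 89), (279, 89)]
345 [(166, 86), (169, 108), (172, 128), (175, 121), (178, 98), (181, 95), (184, 100), (187, 118), (190, 124), (193, 95), (196, 58), (199, 35), (202, 32), (205, 37)] [(246, 115), (249, 112), (252, 111), (255, 111), (258, 110), (261, 106), (264, 99), (267, 93), (270, 89), (273, 89), (276, 89), (279, 90)]
365 [(166, 143), (169, 127), (172, 133), (175, 142), (178, 133), (181, 106), (184, 94), (187, 95), (190, 103), (193, 106), (196, 116), (199, 131), (202, 147), (205, 163)] [(246, 131), (249, 159), (252, 179), (255, 190), (258, 185), (261, 157), (264, 125), (267, 102), (270, 92), (273, 89), (276, 89), (279, 89)]
```

```bash
python3 - <<'E'
from h import *
A=cv2.imread("pics/g14.png",0);B=cv2.imread("pics/g15.png",0)
m=np.zeros_like(A);m[330:412,180:280]=255
p=cv2.goodFeaturesToTrack(A,40,.03,5,mask=m);q,s,_=cv2.calcOpticalFlowPyrLK(A,B,p,None,winSize=(25,25))
print("low",np.median((q-p)[s[:,0]==1],axis=0))
m[:]=0;m[205:330,165:250]=255
p=cv2.goodFeaturesToTrack(A,40,.02,5,mask=m);q,s,_=cv2.calcOpticalFlowPyrLK(A,B,p,None,winSize=(31,31))
print("high",np.median((q-p)[s[:,0]==1],axis=0), (q-p)[s[:,0]==1].round(1).tolist()[:10])
for v in(230,260,290,325):print(v,[int(x) for x in A[v,160:260:5]],[int(x) for x in B[v,160:260:5]])
E
python3 -m crank '[[[0,0,-140,0,85],[0,0,-140,0,85],[0,0,-140,0,85],[0,0,-140,0,85],[0,0,-140,0,85]]]'|head -1; python3 - <<'E'
from h import *
b=shot("side",240,100,130,140,4,"g16.png");a=cv2.imread("pics/g15.png"); print("diff slab",cv2.absdiff(a,b)[170:410,165:280].max(), "all", cv2.absdiff(a,b)[170:410,165:280].mean())
E
```

```text
low [[0.02438354 0.00860596]]
high [[ 0.00167084 -0.00321198]] [[[0.0, 0.0]], [[0.0, 0.10000000149011612]], [[-0.10000000149011612, -0.0]], [[0.0, 0.10000000149011612]], [[0.0, 0.10000000149011612]], [[0.10000000149011612, -1.0]], [[-0.10000000149011612, -0.20000000298023224]], [[0.0, 0.20000000298023224]], [[-0.10000000149011612, -0.10000000149011612]], [[-0.10000000149011612, -0.0]]]
230 [88, 116, 111, 62, 38, 37, 36, 34, 37, 35, 34, 34, 36, 35, 36, 58, 107, 105, 96, 99] [88, 117, 110, 60, 39, 37, 36, 37, 36, 36, 38, 38, 36, 36, 38, 59, 108, 105, 97, 98]
260 [70, 89, 111, 122, 62, 36, 36, 35, 36, 34, 35, 36, 36, 34, 37, 35, 57, 112, 108, 98] [70, 88, 113, 122, 63, 39, 36, 37, 38, 38, 37, 37, 37, 38, 36, 35, 57, 111, 110, 99]
290 [67, 68, 85, 111, 110, 64, 40, 36, 37, 35, 36, 37, 38, 36, 38, 37, 34, 53, 127, 112] [66, 68, 85, 110, 108, 66, 38, 37, 36, 39, 37, 38, 38, 34, 38, 39, 36, 54, 127, 111]
325 [73, 99, 149, 103, 99, 131, 86, 41, 38, 35, 38, 38, 38, 37, 38, 39, 37, 38, 49, 99] [74, 98, 148, 104, 100, 131, 86, 42, 37, 38, 37, 38, 39, 37, 38, 39, 37, 37, 49, 96]
t: 27.95
diff slab 8 all 1.046268115942029
```

```bash
python3 - <<'E'
from h import *
from scipy.optimize import least_squares
from scipy.spatial.transform import Rotation as Ro
w=np.radians(106.8);sx=np.array([np.cos(w),np.sin(w),0]);sy=np.array([-sx[1],sx[0],0]);up=np.array([0,0,1.]);L=np.array([.583,.1205,.0126]);t=np.radians(68)
B=np.stack([-sy,sx*np.cos(t)+up*np.sin(t),-(sx*np.sin(t)-up*np.cos(t))],1)
I=np.mean([viewer.get_image("side")["pixels"].astype(float).max(2) for _ in range(6)],0)
from scipy.ndimage import map_coordinates
q0=np.array([[177,230],[229,214],[252,332],[198,349]],float)/4-.4+[240,100]
lines=[]
for k in range(4):
    a,b=q0[k],q0[(k+1)%4]; d=(b-a)/np.linalg.norm(b-a); nrm=np.array([d[1],-d[0]]); P=[]
    for f in np.linspace(.15,.85,15):
        o=np.arange(-2,2.01,.1); pr=(a+f*(b-a))[None]+o[:,None]*nrm
        v=map_coordinates(I,[pr[:,1],pr[:,0]],order=1); g=np.abs(np.gradient(v)); g[g<g.max()*.3]=0; P.append(pr.T@g/g.sum())
    vx,vy,x,y=cv2.fitLine(np.float32(P),cv2.DIST_HUBER,0,.01,.01).ravel(); lines.append((x,y,vx,vy)); print(k,"slope",vy/vx if k%2==0 else vx/vy)
def X(l,m): 
    A=np.array([[l[2],-m[2]],[l[3],-m[3]]]); s=np.linalg.solve(A,[m[0]-l[0],m[1]-l[1]]); return np.array(l[:2])+s[0]*np.array(l[2:])
Q=np.array([X(lines[3],lines[0]),X(lines[0],lines[1]),X(lines[1],lines[2]),X(lines[2],lines[3])]); print(Q.round(2).tolist())
c0=L+.007*B[:,2]+.092*B[:,1]
mm=[(-.5,.5),(.5,.5),(.5,-.5),(-.5,-.5)]
def fit(free):
    def res(v):
        R=B@Ro.from_euler('zyx',[v[0],v[1] if free else 0,0]).as_matrix()
        return (np.array([proj("side",c0+B[:,:2]@v[2:4]+R@[i*v[4],j*v[5],0]) for i,j in mm])-Q).ravel()
    r=least_squares(res,[0,0,0,0,.043,.085]); print("free yaw" if free else "flush",np.degrees(r.x[:2]).round(2),(r.x[2:]*1e3).round(1),"rms px",np.sqrt(np.mean(r.fun**2)).round(3))
fit(1);fit(0)
# rest-top edge slope visible part / predicted
E
```

```text
0 slope -0.27724418
1 slope 0.16971086
2 slope -0.29919472
3 slope 0.1848069
[[282.7200012207031, 156.32000732421875], [297.8699951171875, 152.1199951171875], [303.19000244140625, 183.4499969482422], [288.5400085449219, 187.8300018310547]]
free yaw [0.75 0.33] [ 0.1  0.8 45.6 90.6] rms px 0.023
flush [ 0.77 27.36] [ 0.1  0.8 45.5 90.6] rms px 0.025
```

The subpixel fit shows the scope flush, square (yaw 0.3°, roll 0.8°), centred and still. Handing in.

```bash
python3 -c "
from station import job;print(job.job_done())"
```

```text
the job is handed in; nothing more can be done
None
```

The oscilloscope is leaning in the stand, screen out and sockets up, centred within about 1 mm and square within 1° by the side camera. The gripper is clear of it, and the job was handed in at about 28 s. The grip slipped once while I was turning the scope over, so I propped it with the fingers and regripped. I kept clear of the other things, but my image check that they hadn't moved was inconclusive.

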